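Slide the beaker under the funnel against a spring lock

ROBOT

A 6-joint arm with a two-finger parallel gripper is mounted at the origin on a cart in front of the work surface, level with it; the furniture and walls round the work are solid. World frame = base frame: x ahead of the robot, y to its left, z up, the work surface at z = 0. Lengths are in mm, angles in rad, forces in N, time in s.
With the tool pointing down it reaches from about 300 to 775 mm from the base axis. Payload 14.6 kg.
Tool frame: the origin (TCP) lies on the centre line of the jaws, within the pads' length; the fingertips stand 8 mm ahead of it and the grasp point (between the pads) lies 11 mm behind it; z points along the fingers, y is the direction in which the jaws open and shut (so a half turn about z gives the same grasp; the last joint's range is limited). The gripper opens to 94 mm and grips with 3 to 60 N. Pads are 16 mm wide; open, the fingers measure 119 mm over their backs; the gripper's body (75 mm by 177 mm) begins 78 mm behind the grasp point.
Start: joints at [-1.265, 0.3, 1.521, -0, 1.321, -0.067], TCP at [200.316, -512.214, 213.446] pointing down, gripper open.
Joint ranges: [-3.03, 3.03], [-0.79, 2.21], [0.23, 2.52], [-1.04, 4.18], [0, 3.07], [-2.55, 2.55]. Speed limits (rad/s): [2.22, 2.22, 2.57, 3.14, 3.14, 3.14].

INTERFACE

Orientations are given as [roll, pitch, yaw] about the fixed x, y, z axes, in that order (R = Rz(yaw) Ry(pitch) Rx(roll)).
In Python, from cell import read_state, cams, manip gives the robot as it stands.
- The arm moves only by the shell command python3 -m handwheel 'ROWS' [OPENING] [FORCE]. ROWS is JSON, a list of rows, each a list of 4 numbers: the shift along the tool's x, y, z in m, then the turn about the tool's z in degrees. In form: [[dx, dy, dz, turn], ...]. A call has 1 to 5 rows; each row is the pose to reach, as a shift and turn from the pose measured when the call began, along the tool's axes at that moment; what a row does not reach only later rows make up. A row lasts 1/8 s, in which the tool goes at most 62.5 mm and 10.7 degrees, less where a joint would pass 70% of its speed; a pose out of reach is approached as far as the arm can. A call with a gripper value outside its range is refused whole. OPENING is the closure, from 0 (fully open) to 1 (shut), set as the call begins (- or left out, the last holds). The fingers move at their own pace and stop on an object; FORCE is the grip in N (left out, the last holds). Time passes only in rows, so rows that repeat a pose let the fingers close. It gives the time, the measured TCP pose, the force and the opening at its end, in the units of the state.
- read_state(): the state, without advancing time (a new reading comes with each control period).
- cams.camera(name): name is "side" or "top" or "wrist"; returns the picture (400x640x3 uint8, red, green, blue); there is no depth.
- cams.get_calibration(name): a dict with "vertical_fov" (degrees; the focal length in pixels is half the picture's height over the tangent of half this angle, whatever the lens; pixels are square), "cx", "cy" (the principal point, pixels), "dist_coeffs" ([k1, k2, p1, p2, k3] as OpenCV has them; the pictures are not rectified), "R" (3x3) and "t" (3): a world point X has camera coordinates R X + t. Camera axes: x right, y down, z forward; pixel columns grow to the right and rows downward; lengths in mm; the calibration is good to about 2 mm. A picture is of the moment at which its call begins: read the wrist's pose just before it. get_calibration takes no time and is no camera call; for the wrist camera it gives the pose at the moment of the call.
- manip.sign_off(): hands the job in, once; it reports no verdict.
The state is a dict: "clock": time; "joints": joint angles; "qd": joint speeds; "effort": joint torques, N m; "eef_pos": TCP position; "eef_rot": TCP orientation; "wrist_force": force on the tool from outside, world axes, zero at the start; "moment": the same for the moment, N m; "finger_gap": finger opening in mm.
Only numpy, scipy, OpenCV 4.12 (cv2) and the standard library are available. Lean on these libraries where they do the work, as an engineer would, in place of code of your own. Each camera call takes 0.05 s, during which the arm holds its last target. There are 200 camera calls.

TASK

Bring the beaker under the funnel: with the fingertips press the orange lock button on the blue carriage right down and, keeping it down all the way, push the carriage along its rail until it is fully home against the end stop. Then let go, so that the button springs up and locks the carriage there. Do not touch or lift the beaker riding on the carriage, and leave the bottles, the weight and the jar beside the slide where they stand.

Things in the scene. Friction and masses are not known exactly. Their poses are not given: they have to be found in the camera images.
- slide_base: Filling slide fixed to the worktop: base plate 346 x 94 mm (x = -152 to +194 mm), two steel rods, a dark steel block 34 mm high at each end (the one under the funnel is the end stop), a blue carriage between them (its top at z = 38 mm). +x is the direction in which the carriage must travel, +z up. Origin on the worktop, on the rail's centre line, under the button's final place.
- button_top (a point): Centre of the top of the orange lock button, 30 mm along the rail, 38 mm across; moves with it. 52 mm above the worktop when up, 44 mm when pressed. At x = -100 mm, y = 0 of slide_base at the start, x = 0 at the end stop.
- ledge (a point): Middle of the upper edge of the blue thumb ledge fixed on the carriage ahead of the button: 6 mm thick, 62 mm wide, top 67 mm above the worktop, its face 18 mm from the button's centre towards slide_base +x. Fingertips on the button drag the carriage by friction or push this ledge. Guard cheeks (top at 58 mm) flank the button, 54 mm apart inside; the rear is open.
- lock (a joint): How far the button is pressed, in m: 0 = up, 0.008 = fully down (hard stop). Spring 2 N at the top, 6 N fully down. A tooth under it locks the carriage unless it is pressed by more than 5 mm; it catches again every 20 mm of travel if the button comes up.
- carriage (a joint): Travel of the carriage along slide_base +x in m: 0 = start (locked, about 1.5 mm of play), 0.100 = against the end stop, where the lock catches again. About 2 N of sliding friction; it stays where it is left.
- beaker: Loose clear beaker 52 mm wide, 70 mm high, origin at the centre of its underside. It stands on the carriage 140 mm ahead of the button in a white ring seat 10 mm high (inner diameter 54 mm), its foot 38 mm and its rim 108 mm above the worktop.
- spout (a point): Lower end of the funnel's spout, 118 mm above the worktop, at x = +140 mm, y = 0 of slide_base. The fixed funnel (84 mm wide) reaches up to 208 mm above the worktop; its 198 mm high post stands at x = +140 mm, y = -74 mm of slide_base.
- bottle_a: Bystander: amber dropper bottle with white cap, 34 mm wide, 92 mm high, loose; origin at the centre of its underside.
- bottle_d: Bystander: amber dropper bottle with white cap, 34 mm wide, 92 mm high, loose; origin at the centre of its underside.
- bottle_f: Bystander: large amber dropper bottle, 50 mm wide, 119 mm high, loose; origin at the centre of its underside.
- bottle_blue: Bystander: small blue dropper bottle, 27 mm wide, 70 mm high, loose; origin at the centre of its underside.
- weight_a: Bystander: brass check weight, 29 mm wide, 34 mm high, loose; origin at the centre of its underside.
- jar_c: Bystander: white jar with black lid, 44 mm wide, 35 mm high, loose; origin at the centre of its underside.
Mind the look-alikes: they are no part of the job. There is more than one size of the beaker; the one meant has the size given above.

How it is judged (in metres and radians):
On the way, in this order (a step that is already met when the one before it is completed fails the run):
1. the lock button is pressed down (more than 5 mm) while the carriage is still at its start (value of joint lock above 0.005 m and value of joint carriage below 0.03 m), for 0.05 s.
2. the carriage has reached the end stop with the button still down (value of joint lock above 0.005 m and value of joint carriage above 0.097 m), for 0.05 s.
At the end, for the whole second after the job is handed in: The carriage rests within 3 mm of its end stop, the button is up again (within 2 mm of its top), and the beaker stands upright and still in its seat, within 12 mm of the point under the spout (value of joint carriage above 0.097 m and value of joint lock below 0.002 m and velocity of joint carriage between -0.005 and 0.005 m/s and horizontal distance between beaker and spout below 0.012 m and angle between beaker's own z axis and vertical below 0.1 rad and height (world z) of beaker between 0.034 and 0.042 m and linear speed of beaker below 0.01 m/s); the robot touches nothing.
It fails at once if the lock button comes up (less than 3 mm pressed) between the start and the end of the travel (value of joint carriage between 0.008 and 0.092 m and value of joint lock below 0.003 m).
It fails at once if the robot touches the beaker (contact force between any of the fingers, the arm and beaker above 0.3 N).
It fails at once if the beaker is lifted out of its seat or tipped (height (world z) of beaker above 0.046 m or angle between beaker's own z axis and vertical above 0.3 rad).
It fails at once if a bottle, the weight or the jar beside the slide is moved by more than 15 mm or tipped over (distance of any of bottle_a, bottle_f, bottle_blue, weight_a, jar_c, bottle_d from where it was at the start of the episode above 0.015 m or angle between any of bottle_a, bottle_f, bottle_blue, weight_a, jar_c, bottle_d's own z axis and vertical above 0.3 rad).
It also fails if it takes over 38 s, if anything falls off the work surface, if the arm or the gripper's body presses on something with over 40 N, if the wrist force passes 120 N, or if a joint passes its speed limit or range.

## Working session

There is one attempt and no reset: what is moved stays moved. The work goes in short steps, Python scripts to look and compute and a shell command to move; the robot and the scene stay as the last step left them, time stands still between calls to the robot, and variables do not carry over. Pictures are saved under pics/ and viewed, about 8 in all and at most 12, crops included, and the job is handed in when it is done.

```bash
mkdir -p pics
python3 - <<'E'
from cell import read_state,cams
import cv2
s=read_state();print(s)
for n in("top","side"):
    cv2.imwrite(f"pics/{n}0.png",cams.camera(n)[:,:,::-1]);print(n,cams.get_calibration(n))
E
```

```text
{'clock': 0.0, 'joints': array([-1.26461528e+00,  3.00474439e-01,  1.52157825e+00, -3.43582836e-05,
        1.32066344e+00, -6.66024239e-02]), 'qd': array([ 9.58925518e-04,  1.70066595e-05, -1.52750905e-03,  4.72573186e-04,
        9.75772701e-04,  1.41352704e-03]), 'effort': array([ 1.29954356e-04, -5.31808734e+01, -3.52736843e+01,  7.08307000e-02,
        2.43933045e-02, -8.85335999e-05]), 'eef_pos': array([ 200.22924625, -511.99623992,  212.88567981]), 'eef_rot': array([-3.14046945e+00, -4.15657321e-05,  3.72791971e-01]), 'wrist_force': array([-0.99395935,  0.20139421,  0.48537331]), 'moment': array([ 0.03286273, -0.03607431, -0.01043328]), 'finger_gap': 93.96547987467967}
top {'vertical_fov': 42.571989510625286, 'cx': 318.46876310846363, 'cy': 204.90589288425647, 'dist_coeffs': array([-0.10689142,  0.        ,  0.        ,  0.        ,  0.        ]), 'R': array([[ 0.01919491, -0.99966766,  0.01720824],
       [-0.98793517, -0.02160944, -0.15335298],
       [ 0.15367388, -0.01405703, -0.98802163]]), 't': array([ 389.23927405,  498.03188223, 1057.60515647])}
side {'vertical_fov': 43.07273600892728, 'cx': 317.1197534074945, 'cy': 203.51075379727965, 'dist_coeffs': array([-0.10464689,  0.        ,  0.        ,  0.        ,  0.        ]), 'R': array([[-0.94595226, -0.32356183,  0.02195597],
       [-0.17454108,  0.45088242, -0.87535162],
       [ 0.27333081, -0.83187306, -0.48298807]]), 't': array([ 571.3002255 ,  -29.56877696, 1391.98094799])}
```

View pics/top0.png

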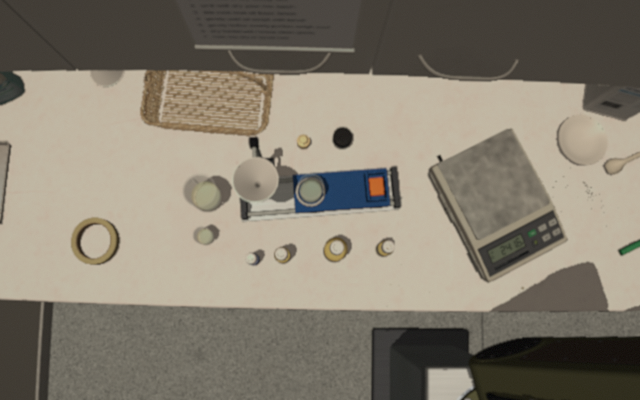

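View pics/side0.png

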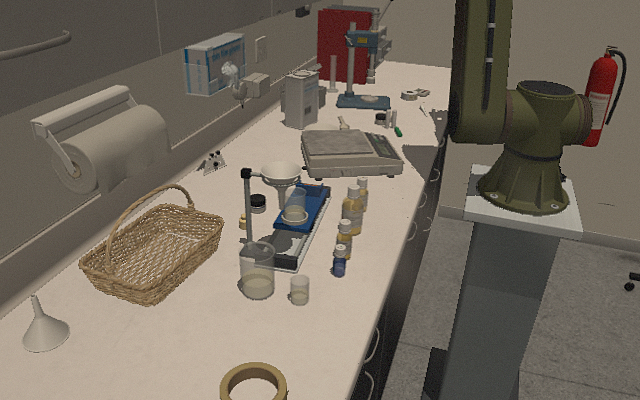

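The top view shows the orange button near (376,187). The carriage points left in the image (about world +y), with the funnel at (257,180). Bottles stand on the near side, and the jar and weight on the far side.

```bash
cat > h.py <<'E'
import numpy as np,cv2
from cell import read_state,cams
def K(c):
    f=200/np.tan(np.radians(c["vertical_fov"])/2); return np.array([[f,0,c["cx"]],[0,f,c["cy"]],[0,0,1]])
def ray(c,p):
    u=cv2.undistortPoints(np.array([[p]],float),K(c),c["dist_coeffs"]).ravel()
    return -c["R"].T@c["t"], c["R"].T@np.array([u[0],u[1],1])
def atz(c,p,z):
    o,d=ray(c,p); return o+d*(z-o[2])/d[2]
def proj(c,X):
    return cv2.projectPoints(np.array(X,float).reshape(-1,3),cv2.Rodrigues(c["R"])[0],c["t"],K(c),c["dist_coeffs"])[0].reshape(-1,2)
def orange(im):
    h=cv2.cvtColor(im,cv2.COLOR_RGB2HSV); m=cv2.inRange(h,(3,170,120),(16,255,255))
    return m
def blue(im):
    h=cv2.cvtColor(im,cv2.COLOR_RGB2HSV); return cv2.inRange(h,(100,120,50),(125,255,255))
E
python3 - <<'E'
from h import *
im=cv2.imread("pics/top0.png")[:,:,::-1].copy(); c=cams.get_calibration("top")
m=orange(im);m[:150]=0;m[230:]=0
ys,xs=np.nonzero(m);print(len(xs),xs.mean(),ys.mean(),xs.min(),xs.max(),ys.min(),ys.max())
P=atz(c,(xs.mean(),ys.mean()),52);print("button",P)
r=cv2.minAreaRect(np.c_[xs,ys].astype(np.float32));print(r,[atz(c,p,52).round(1) for p in cv2.boxPoints(r)])
b=blue(im)[150:230,280:410]
ys,xs=np.nonzero(b);r=cv2.minAreaRect(np.c_[xs+280,ys+150].astype(np.float32));print([atz(c,p,38).round(1) for p in cv2.boxPoints(r)])
cv2.imwrite("pics/crop1.png",cv2.resize(im[120:270,180:420],None,fx=3.3,fy=3.3,interpolation=cv2.INTER_CUBIC)[:,:,::-1])
s=cv2.imread("pics/side0.png")[:,:,::-1].copy();cs=cams.get_calibration("side")
m=orange(s);m[:170]=0;m[250:]=0;m[:,400:]=0
ys,xs=np.nonzero(m);print("side orange",len(xs),xs.mean() if len(xs) else 0,ys.mean() if len(xs) else 0, proj(cs,P))
E
```

```text
225 376.24 186.10222222222222 369 383 178 194
button [530.20028505 278.25114072  52.        ]
((376.21783447265625, 186.17820739746094), (16.51761817932129, 13.532506942749023), 84.2894058227539) [array([545.9, 294.4,  52. ]), array([549.5, 265.7,  52. ]), array([514.2, 262.3,  52. ]), array([510.7, 290.8,  52. ])]
[array([552.5, 454.5,  38. ]), array([571.6, 255.1,  38. ]), array([490.9, 249.7,  38. ]), array([472.7, 446.8,  38. ])]
side orange 9 310.6666666666667 184.55555555555554 [[309.54713167 186.82083901]]
```

View pics/crop1.png

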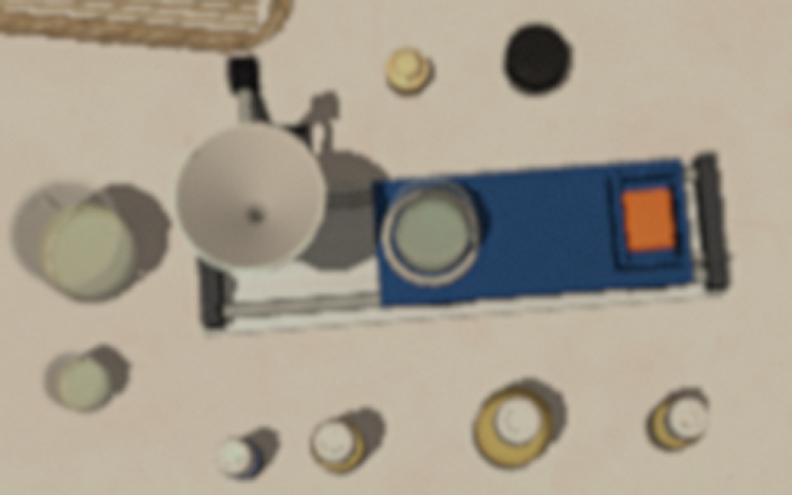

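The crop shows the button at crop (649,220), flanked by its cheeks, with the ledge on its left. The rail is tilted slightly, with end-block corners at crop (203..227,328) and (710..730,290). The spout hole is at crop (255,215).

Run:
```python
from h import *
c=cams.get_calibration("top")
f=lambda x,y,z: atz(c,(180+x/3.3-.35,120+y/3.3-.35),z)[:2].round(1)
B=f(649,220,52)
for n,a,b in [("blocks",f(214,327,34),f(721,292,34)),("blue low",f(382,305,38),f(693,283,38)),("blue up",f(375,182,38),f(682,161,38)),("spout",f(255,215,118),B),("seat",f(431,232,45),B)]:
    d=a-b;print(n,a,b,np.hypot(*d).round(1),np.degrees(np.arctan2(d[1],d[0])).round(2))
for n,x,y,z in [("big",515,418,119),("d",688,418,92),("a",335,440,92),("blue",238,455,70),("jar",537,58,35),("wt",410,68,34)]: print(n,f(x,y,z))
```

```text
blocks [457.  555.7] [486.8 228.8] 328.3 95.21
blue low [473.1 447.9] [491.7 247.7] 201.1 95.31
blue up [553.5 454.6] [572.3 254.6] 200.9 95.37
spout [514.6 522.9] [529.7 278.1] 245.3 93.53
seat [520.1 417.5] [529.7 278.1] 139.7 93.94
big [396.3 365.5]
d [400.3 259.2]
a [382.8 472.5]
blue [373.5 533.1]
jar [640.3 350.1]
wt [631.7 433.8]
```

```bash
cat >> h.py <<'E'
def shift(X,yaw=None,s=None):
    s=s or read_state(); from scipy.spatial.transform import Rotation as R
    r=R.from_euler("xyz",s["eef_rot"]); d=r.inv().apply(np.array(X)-s["eef_pos"])
    t=0 if yaw is None else -(yaw-np.degrees(s["eef_rot"][2])+90)%180-0 
    t=0 if yaw is None else -(((yaw-np.degrees(s["eef_rot"][2]))+180)%360-180)
    return d.round(1),round(t,2)
E
python3 -c "
from h import *
print(shift([380,-100,210],58),shift([530,278,190],95.2))"
```

```text
(array([ 317.5, -318.3,    3.3]), np.float64(-36.64)) (array([ 594.8, -615.7,   23.6]), np.float64(-73.84))
```

```bash
python3 -m handwheel '[[0.04,-0.04,0,-5],[0.08,-0.08,0,-10],[0.12,-0.12,0,-15],[0.16,-0.16,0,-20],[0.2,-0.2,0,-25]]' 1 10; python3 -c "
from h import *
print(shift([530,278,190],95.2))"
```

```text
clock: 0.72
eef_pos: [313.9, -251.1, 213.1]
eef_rot: [-3.141, -0.001, 0.812]
wrist_force: [1.2, -1.1, 0.5]
finger_gap: 47.4
(array([ 532.6, -207.5,   23.6]), np.float64(-48.7))
```

```bash
python3 -m handwheel '[[0.056,-0.022,0,-5],[0.112,-0.044,0,-10],[0.168,-0.066,0,-15],[0.224,-0.088,0,-20],[0.28,-0.11,0,-25]]'; python3 -c "
from h import *
print(shift([530,278,190],95.2))"
```

```text
clock: 1.35
eef_pos: [427.2, 29.7, 213.4]
eef_rot: [-3.141, -0.001, 1.251]
wrist_force: [0.8, -0.4, 0.3]
finger_gap: 0.7
(array([268. ,  19.6,  23.6]), np.float64(-23.52))
```

```bash
python3 -m handwheel '[[0.055,0.004,0.005,-6],[0.11,0.008,0.01,-12],[0.165,0.012,0.015,-18],[0.22,0.016,0.02,-23.5],[0.268,0.0196,0.0236,-23.5]]' && python3 -m handwheel '[[0,0,0,0],[0,0,0,0]]'
python3 - <<'E'
from h import *
c=cams.get_calibration("wrist");s=read_state();im=cams.camera("wrist");cv2.imwrite("pics/w1.png",im[:,:,::-1])
m=orange(im);ys,xs=np.nonzero(m);print(s["eef_pos"],s["eef_rot"],len(xs))
if len(xs):
    print(xs.mean(),ys.mean(),atz(c,(xs.mean(),ys.mean()),52))
print(proj(c,[[530,278,52],s["eef_pos"]]),shift([530,278,190],95.2))
E
```

```text
clock: 1.98
eef_pos: [530.3, 279.9, 189.3]
eef_rot: [-3.141, -0.001, 1.663]
wrist_force: [0.1, 0.0, 1.1]
finger_gap: 0.5
clock: 2.22
eef_pos: [529.9, 279.5, 188.8]
eef_rot: [-3.14, -0.0, 1.663]
wrist_force: [-0.5, -0.4, 0.1]
finger_gap: 0.3
[529.94204557 279.51862221 188.80226619] [-3.13985925e+00 -1.91222851e-04  1.66334141e+00] 947
317.29567053854277 189.0855332629356 [532.72673836 280.03234135  52.        ]
[[314.51286737 190.72960455]
 [313.60311612 242.81772999]] (array([-1.1, -0.2, -0.7]), np.float64(0.06))
```

View pics/w1.png

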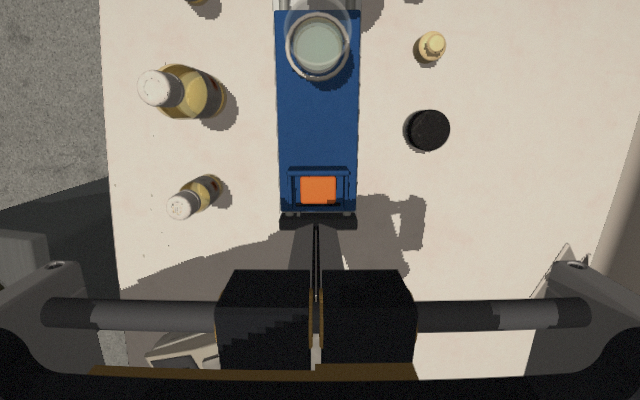

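The wrist view shows the rail parallel to the image columns (carriage centred on column 318 top and bottom), so the yaw is right. The button at (317,189) agrees with the top view within 3 mm. Next I descend to just above it.

```bash
python3 -m handwheel '[[0,0.001,0.03,0],[0.001,0.001,0.06,0],[0.001,0.001,0.09,0],[0.001,0.001,0.118,0],[0.001,0.001,0.118,0]]'
python3 - <<'E'
from h import *
python=0
c=cams.get_calibration("wrist");s=read_state();im=cams.camera("wrist")
cv2.imwrite("pics/w2.png",im[:,:,::-1])
m=orange(im);ys,xs=np.nonzero(m);print(s["eef_pos"],len(xs),xs.min(),xs.max(),ys.min(),ys.max())
E
```

```text
clock: 2.9
eef_pos: [530.0, 278.9, 70.1]
eef_rot: [-3.138, 0.001, 1.661]
wrist_force: [-0.1, -0.4, 0.9]
finger_gap: 0.2
[530.01740729 278.87928577  70.12351313] 919 291 347 213 249
```

View pics/w2.png

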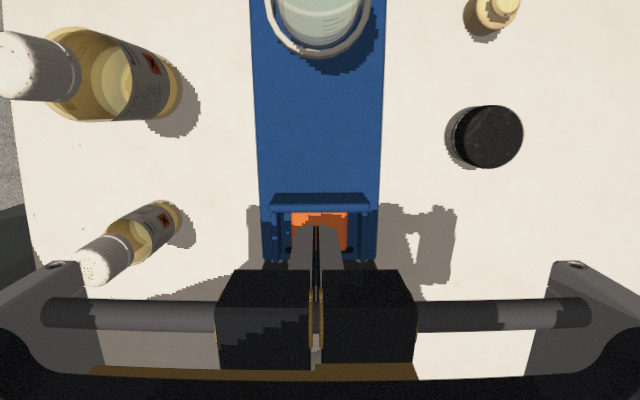

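The tips are just above the button, inside the cheeks (button columns 291–347, tips about 290–342). I'll press now, moving slightly forward and right.

```bash
python3 -m handwheel '[[0.002,0.0015,0.005,0],[0.002,0.0015,0.01,0],[0.002,0.0015,0.013,0],[0.002,0.0015,0.016,0],[0.002,0.0015,0.018,0]]'; python3 -m handwheel '[[0,0,0.0005,0],[0,0,0.001,0],[0,0,0.001,0]]'
```

```text
clock: 3.58
eef_pos: [532.3, 281.6, 54.0]
eef_rot: [-3.141, -0.0, 1.662]
wrist_force: [-1.1, -0.7, 4.8]
finger_gap: 0.7
clock: 3.95
eef_pos: [532.3, 281.6, 53.0]
eef_rot: [-3.141, -0.0, 1.662]
wrist_force: [-1.1, -0.3, 3.9]
finger_gap: 0.7
```

```bash
python3 -m handwheel '[[0,0,0.001,0],[0,0,0.0015,0],[0,0,0.002,0],[0,0,0.002,0]]'
```

```text
clock: 4.45
eef_pos: [532.5, 281.8, 52.1]
eef_rot: [-3.141, -0.001, 1.662]
wrist_force: [-5.4, -2.8, 14.8]
finger_gap: 0.5
```

The button is at its hard stop (tip 44 mm, 15 N). I'll slide it along the rail, keeping a downward bias on every row.

```bash
python3 -m handwheel '[[0.003,0,0.0018,0],[0.008,0,0.0018,0],[0.015,0,0.0018,0],[0.022,0,0.0018,0],[0.028,0,0.0018,0]]'; python3 -c "
from h import *
s=read_state();print(s['wrist_force'])"
```

```text
clock: 5.08
eef_pos: [529.8, 310.2, 52.0]
eef_rot: [3.141, -0.001, 1.662]
wrist_force: [-8.8, -3.7, 20.9]
finger_gap: 0.5
[-8.82099846 -3.66448357 20.87691753]
```

Run:
```python
from h import *
im=cams.camera("wrist");cv2.imwrite("pics/w3.png",im[:,:,::-1])
print(read_state()["wrist_force"])
```

```text
[-9.04623285 -1.17489512 20.41823468]
```

View pics/w3.png

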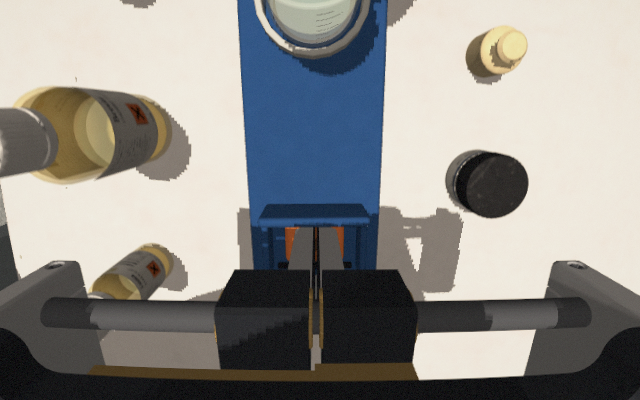

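The carriage has moved with the fingers and the button is still down. The tips are centred between the cheeks and the beaker stands in its seat. Continuing.

```bash
python3 -m handwheel '[[0.008,-0.0005,0.0018,0],[0.016,-0.0005,0.0018,0],[0.024,-0.0005,0.0018,0],[0.032,-0.0005,0.0018,0],[0.04,-0.0005,0.0018,0]]'
```

```text
clock: 5.75
eef_pos: [525.7, 351.3, 52.0]
eef_rot: [3.14, -0.002, 1.662]
wrist_force: [-7.9, -4.1, 20.2]
finger_gap: 0.5
```

```bash
python3 -m handwheel '[[0.006,0,0.0018,0],[0.012,0,0.0018,0],[0.018,0,0.0018,0],[0.023,0,0.0018,0],[0.028,0,0.0018,0]]'
```

```text
clock: 6.38
eef_pos: [522.9, 379.8, 52.0]
eef_rot: [3.14, -0.003, 1.663]
wrist_force: [-9.2, -3.5, 20.4]
finger_gap: 0.8
```

```bash
python3 -m handwheel '[[0.001,0,0.0018,0],[0.002,0,0.0018,0],[0.003,0,0.0018,0],[0.004,0,0.0018,0]]'
```

```text
clock: 6.88
eef_pos: [523.1, 382.7, 52.0]
eef_rot: [3.14, -0.001, 1.662]
wrist_force: [-5.4, -14.4, 20.2]
finger_gap: 0.3
```

```bash
python3 -m handwheel '[[0.001,0,0.0018,0],[0.002,0,0.0018,0],[0.003,0,0.0018,0],[0.004,0,0.0018,0],[0.004,0,0.0018,0]]'
```

```text
clock: 7.5
eef_pos: [523.8, 385.5, 51.9]
eef_rot: [3.138, 0.0, 1.662]
wrist_force: [-1.0, -12.5, 20.5]
finger_gap: 0.2
```

```bash
python3 -m handwheel '[[0.002,0,0.0018,0],[0.004,0,0.0018,0],[0.005,0,0.0018,0],[0.005,0,0.0018,0]]'
python3 - <<'E'
from h import *
im=cams.camera("wrist");cv2.imwrite("pics/w4.png",im[:,:,::-1])
im=cams.camera("side");cv2.imwrite("pics/s4.png",cv2.resize(im[130:310,180:420],None,fx=3,fy=3,interpolation=cv2.INTER_CUBIC)[:,:,::-1])
E
```

```text
clock: 8.0
eef_pos: [524.4, 387.4, 51.9]
eef_rot: [3.138, 0.005, 1.661]
wrist_force: [-5.1, -26.9, 26.4]
finger_gap: 0.3
```

View pics/w4.png

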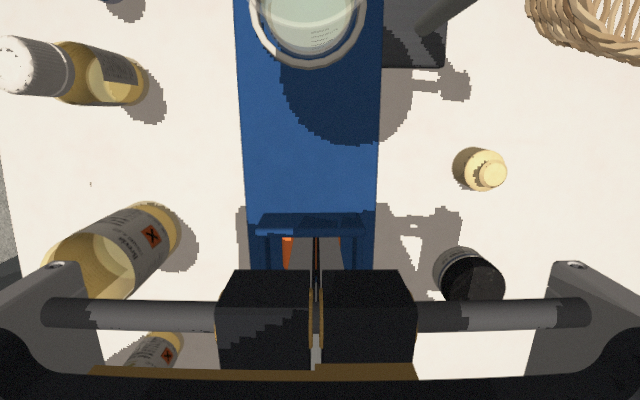

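View pics/s4.png

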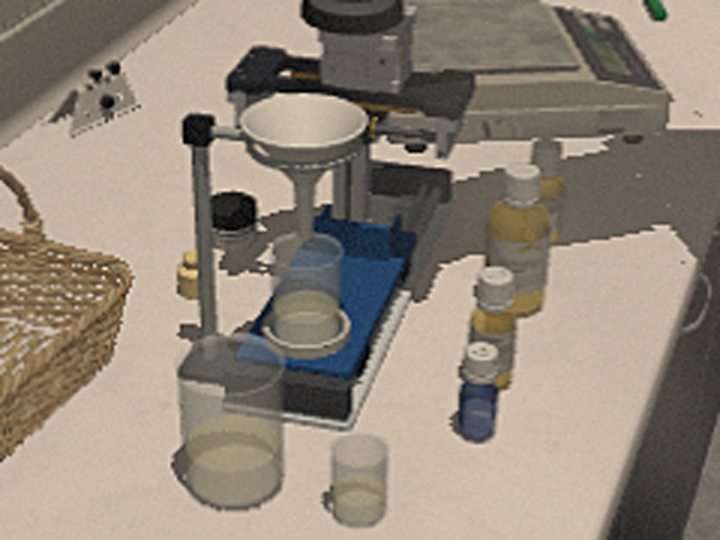

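The wrist view shows the fingers at the ledge, with 27 N of reaction along the rail. The side crop shows the carriage at the funnel-end block, with the beaker upright under the spout at (305,290). I'll release straight up.

```bash
python3 -m handwheel '[[0.001,0,-0.006,0],[0.001,0,-0.014,0],[0,0,-0.03,0],[0,0,-0.06,0],[0,0,-0.1,0]]'; python3 -m handwheel '[[-0.05,0,-0.03,0],[-0.1,0,-0.05,0],[-0.15,0,-0.05,0],[-0.2,0,-0.05,0],[-0.2,0,-0.05,0]]'; python3 -m handwheel '[[-0.04,0,0,0],[-0.08,0,0,0],[-0.12,0,0,0],[-0.12,0,0,0],[-0.12,0,0,0]]'
python3 - <<'E'
from h import *
im=cams.camera("top");c=cams.get_calibration("top")
cv2.imwrite("pics/t5.png",cv2.resize(im[120:270,180:420],None,fx=3.3,fy=3.3,interpolation=cv2.INTER_CUBIC)[:,:,::-1])
m=orange(im);m[:150]=0;m[230:]=0;ys,xs=np.nonzero(m)
print(len(xs),atz(c,(xs.mean(),ys.mean()),52))
E
```

```text
clock: 8.72
eef_pos: [523.5, 388.1, 152.8]
eef_rot: [3.139, 0.005, 1.661]
wrist_force: [-0.2, -0.5, -0.4]
finger_gap: 0.6
clock: 9.35
eef_pos: [541.9, 186.9, 204.8]
eef_rot: [3.138, 0.005, 1.658]
wrist_force: [-0.5, 0.2, -0.4]
finger_gap: 0.3
clock: 9.98
eef_pos: [552.4, 68.6, 205.6]
eef_rot: [3.137, 0.004, 1.659]
wrist_force: [0.5, 0.4, -0.2]
finger_gap: 0.3
233 [520.06144441 378.25588642  52.        ]
```

View pics/t5.png

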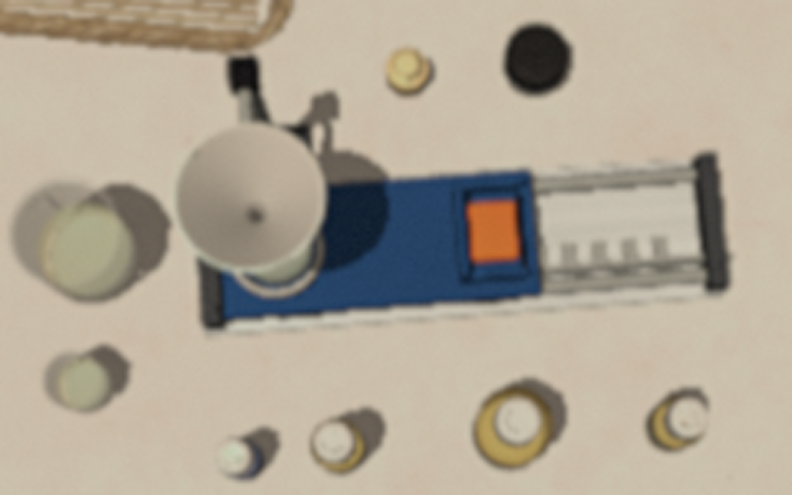

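The carriage is against the left block, and the button has moved 100.5 mm from its start. The bottles, jar and weight are at the same pixels as before. I'm handing in.

```bash
python3 -c "
from cell import manip,read_state
print(read_state()['wrist_force'],manip.sign_off())"
```

```text
the job is handed in; nothing more can be done
[-0.32281081  0.07847486  0.31577373] None
```

I pressed the lock button to its hard stop (fingertips at 44 mm, about 15 N). Holding it down with about 20 N, I pushed the carriage to the end stop, lifted straight off and handed in at about 10 s of the 38 s allowed.

- **Carriage:** the last top view puts the button 100.5 mm from its start, against the 100 mm required. The carriage edge lies at the end block, and the reaction along the rail rose to 27 N at the stop.
- **Beaker:** just before release, the side view showed it upright in its seat under the spout. After release the funnel hides most of it from above, so I did not measure its distance from the spout.
- **Bystanders:** the bottles, weight and jar look unmoved in the final top view; I compared them by eye.
- **Robot:** it is clear of everything, with wrist force near 0 N.
- **Not confirmed:** I did not measure the button's height after release. I take it as up because the fingers left it freely and its outline from above looks the same as at the start.
- **Disagreements:** the wrist and top views placed the button 2–3 mm apart, which is about the calibration error. There was also a sideways force of up to about 9 N during the slide, which I took to be friction.

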